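# Start and run in the gearbox filler plug

### The arm

A 7-joint arm with a two-finger parallel gripper is mounted at the origin on a cart in front of the work surface, level with it; the furniture and walls round the work are solid. World frame = base frame: x ahead of the robot, y to its left, z up, the work surface at z = 0. Lengths are in m, angles in rad, forces in N, time in s.
With the tool pointing down it reaches from about 0.4 to 0.85 m from the base axis. Payload 10.4 kg.
Tool frame: the origin (TCP) lies midway between the tips of the shut fingers; the grasp point (between the pads) lies 19 mm behind it; z points along the fingers, y is the line along which they close (so a half turn about z gives the same grasp; the last joint's range is limited). The gripper opens to 87 mm and grips with 3 to 60 N. Pads are 19 mm wide; open, the fingers measure 117 mm over their backs; the gripper's body (75 mm by 190 mm) begins 51 mm behind the grasp point.
Start: joints at [-1.351, 0.332, -0.065, 1.46, 0.022, 1.35, -0.088], TCP at [0.15, 0.607, 0.223] pointing down, gripper open.
Joint ranges: [-2.6, 2.6], [-0.5, 2.12], [-1.47, 1.34], [0.16, 2.42], [-1.27, 4.41], [0.06, 2.06], [-2.6, 2.6]. Speed limits (rad/s): [2.22, 2.22, 2.79, 2.79, 3.14, 3.14, 3.14].

### API

Orientations are given as a unit quaternion [x, y, z, w].
In Python, from bench import sensors, eyes, order gives the robot as it stands.
- The arm moves only by the tool arm_command, never from a script. Its argument "steps" is a list of rows, each an object with "rot": the turn, a rotation vector about the world's x, y, z in degrees, a list of three; "slide": the shift along the world's x, y, z in m, a list of three; "grip": the opening, from 0 (shut) to 1 (fully open). A call has exactly 8 rows; each row shifts and turns the commanded pose from where the row before left it; what a row does not reach is not made up. A row lasts 1/8 s, in which the tool goes at most 62.5 mm and 10.7 degrees, less where a joint would pass 70% of its speed; a pose out of reach is approached as far as the arm can. A call with a gripper value outside its range is refused whole. The fingers move at their own pace and stop on an object; "newtons" is the grip in N (left out, the last holds). Time passes only in rows, so rows that do not move let the fingers close, or fill a call up. It gives the time, the measured TCP pose, the force, the opening and the grip force at its end, in the units of the state.
- sensors.read_state(): the state, without advancing time (a new reading comes with each control period).
- eyes.camera(name): name is "side" or "top"; returns a dict with "pixels" (420x560x3 uint8, red, green, blue), "intrinsics" (3x3 intrinsics, pixels), "k1" (the pictures are not rectified: a ray, as slopes to the right and down, at radius r is drawn at 1 + k1 r^2 times it, then the intrinsics apply), "pose" (4x4, takes a point from camera to world coordinates). Camera axes: x right, y down, z forward; pixel columns grow to the right and rows downward; lengths in m; the calibration is good to about 2 mm. A picture is of the moment at which its call begins. There is no depth.
- order.close_job(): hands the job in; it is judged then, once.
Trained networks look in a picture, given as the dict that the camera call returned (one of the last four; its "shot" number tells which), for a name from the list of things; names that differ only in an ending like _2 or _b are one class to them, and where a whole thing is asked for, a point or a joint stands for the part that bears it (a point fixed in the world has none). Each returns a list of dicts, best first, with "conf" (0 to 1); they miss things now and then, are a little off and sometimes report something else, mostly with a low value. They report only what shows in the picture. A call takes as long as a camera call. They do not tell look-alikes from the thing itself.
- eyes.look_for(name, picture): "bbox" ([left, top, right, bottom] in pixels, round what is visible of it).
The state is a dict: "time": time; "joint_positions": joint angles; "joint_vel": joint speeds; "joint_torque": joint torques, N m; "ee_pos": TCP position; "eef_rot": TCP orientation; "ft_force": force on the tool from outside, world axes, zero at the start; "torque": the same for the moment, N m; "width": finger opening in m; "grip_force": force on a finger pad.
Only numpy, scipy, OpenCV 4.12 (cv2) and the standard library are available. Lean on these libraries where they do the work, as an engineer would, in place of code of your own. Each camera call takes 0.05 s, during which the arm holds its last target. There are 200 camera calls.

### The job

Screw the loose steel filler plug fully home into the neck on top of the gearbox until its flange sits flat on the rim, then let go of it. So as not to cross-thread it, set it upright in the neck, back it off anticlockwise under light pressure until it drops into the thread start, and only then run it in clockwise. Work gently by feel without forcing it, and leave the other things around it where they are.

Things in the scene. Friction and masses are not known exactly. Their poses are not given: they have to be found in the camera images.
- plug: loose steel filler plug, 64 mm tall, 0.11 to 0.22 kg, standing upright on its nose. Origin: centre of the nose's underside, z up its axis. Nose and shank 34 mm thick (nose tapers to 27 mm over the lowest 5 mm); three thread lugs 120 degrees apart at heights 8 to 12 mm, 6 mm wide, out to 24 mm radius, one of them along +x; flange 66 mm in diameter at 26 to 33 mm; grip bar above
- plug_bar (a point): on the plug's axis, 56 mm above its origin and 8 mm below the top of the upright grip bar. The bar is 50 mm long along the plug's x, 14 mm thick along y, and stands 31 mm above the flange (33 to 64 mm above the plug's origin)
- plug_flange (a point): centre of the flange's underside, 26 mm above the plug's origin; this face must end flat on the neck's rim. Turn and press lightly (5 to 10 N down is plenty): more than 45 N between plug and neck, also sideways on the lugs, damages the thread
- gearbox: small grey gearbox bolted to the bench (it does not move), foot 130 x 110 x 10 mm, housing 104 x 90 mm up to 60 mm height, with a round upright aluminium neck in the middle of its top and a short shaft stub on its +y side. Origin: centre of its underside, z up
- neck_rim (a point): centre of the neck's mouth at the rim's level, 94 mm above the bench, axes as the gearbox. Bore 52 mm, outside 62 mm. In it is a right-handed three-start thread of 38 mm inner diameter (nose play 2 mm either side): clockwise from above drives the plug down 3.4 mm per rad. The thread's turn in the neck is different each time, is not measured and must be felt
- thread_top (a point): 11 mm above the rim on the neck's axis: about the highest the flange's underside stands while the lugs ride on top of the thread. They ride there with the flange 6 to 11.5 mm above the rim, and climb when turned anticlockwise, up to 100 degrees, to the next gap. Clockwise on top they soon meet 5 mm high stops and must not be forced; landing on a stop, they step down 5 mm when backed off
- thread_start (a point): 3.3 mm above the rim on the neck's axis: where the flange's underside stands (2.8 to 3.8 mm) when the lugs have dropped, by about 7 mm, through the gaps of the three starts (120 degrees apart, play 7 degrees either side). From there 0.8 to 1.15 rad clockwise seats the flange on the rim; about 0.45 rad more takes up 1.5 mm of slack and binds. Higher than 4.3 mm: not started
- oil_can: thumb oil can with a thin spout, 76 mm wide, 125 mm tall, a bystander; origin at the centre of its underside
- cork_block: cork sanding block 63 x 110 x 34 mm, a bystander; origin at the centre of its underside
- screw_jar: clear jar with a white lid, 70 mm wide, 100 mm tall, a bystander; origin at the centre of its underside
Not all that is in view belongs to the job. What is shaped like the plug but purple is not meant.

How it is judged:
On the way, in this order (a step that is already met when the one before it is completed fails the run):
1. the plug is set into the neck: upright, on the neck's axis within 6 mm, nose below the rim (horizontal distance between plug and neck_rim below 0.006 m and z of plug in the frame of neck_rim below -0.003 m and angle between plug's own z axis and vertical below 0.12 rad).
2. the plug has dropped into the thread start: flange less than 4.3 mm above the rim, plug level (horizontal distance between plug and neck_rim below 0.004 m and z of plug in the frame of neck_rim below -0.0217 m and angle between plug's own z axis and vertical below 0.06 rad), for 0.1 s.
At the end, for the whole second after the job is handed in: the plug is screwed home: its flange lies on the neck's rim within 0.9 mm and level within 0.03 rad, on the neck's axis within 4 mm, at rest and released (z of plug in the frame of neck_rim below -0.0251 m and horizontal distance between plug and neck_rim below 0.004 m and angle between plug's own z axis and vertical below 0.03 rad and linear speed of plug below 0.01 m/s and angular speed of plug below 0.1 rad/s and contact force between the fingers and plug below 0.1 N); the robot touches nothing.
It fails at once if the plug is forced: more than 45 N between plug and gearbox (contact force between plug and gearbox above 45 N).
It fails at once if the plug is cross-threaded: tilted more than 0.12 rad (7 degrees) with its nose in the neck (horizontal distance between plug and neck_rim below 0.02 m and z of plug in the frame of neck_rim below -0.008 m and angle between plug's own z axis and vertical above 0.12 rad).
It fails at once if a bystander is shifted by more than 20 mm (distance of any of oil_can, cork_block, screw_jar from where it was at the start of the episode above 0.02 m).
It also fails if it takes over 64 s, if anything falls off the work surface, if the arm or the gripper's body presses on something with over 40 N, if the wrist force passes 120 N, or if a joint passes its speed limit or range.

## Working session

There is one attempt and no reset: what is moved stays moved. The work goes in short steps, Python scripts to look and compute and a tool call to move; the robot and the scene stay as the last step left them, time stands still between calls to the robot, and variables do not carry over. Pictures are saved under pics/ and viewed, at most 10 in all, crops included, and the job is handed in when it is done.

Besides the shell and the picture viewer there is one more tool, called after "Emit:" by a JSON object that holds its "name" and its "arguments". arm_command: Moves the arm, as the interface text tells. Its arguments: {"type":"object","properties":{"steps":{"type":"array","items":{"type":"object","properties":{"rot":{"type":"array","items":{"type":"number"}},"slide":{"type":"array","items":{"type":"number"}},"grip":{"type":"number"}}}},"newtons":{"type":"number"}},"required":["steps"]}

```bash
mkdir -p pics; cat > h.py <<'E'
import numpy as np, cv2
from bench import sensors, eyes, order
def ray(p,uv):
    K=p["intrinsics"];k=p["k1"]
    d=np.array([(uv[0]-K[0][2])/K[0][0],(uv[1]-K[1][2])/K[1][1]])
    s=d.copy()
    for _ in range(30): s=d/(1+k*(s@s))
    T=np.array(p["pose"]);v=T[:3,:3]@np.array([s[0],s[1],1]);return T[:3,3],v/np.linalg.norm(v)
def at_z(p,uv,z):
    o,v=ray(p,uv);return o+v*(z-o[2])/v[2]
def proj(p,X):
    T=np.array(p["pose"]);c=T[:3,:3].T@(np.array(X)-T[:3,3]);s=c[:2]/c[2];s=s*(1+p["k1"]*(s@s))
    K=np.array(p["intrinsics"]);return np.array([K[0,0]*s[0]+K[0,2],K[1,1]*s[1]+K[1,2]])
def tri(a,ua,b,ub):
    o1,v1=ray(a,ua);o2,v2=ray(b,ub)
    A=np.stack([v1,-v2],1);t=np.linalg.lstsq(A,o2-o1,rcond=None)[0]
    return (o1+v1*t[0]+o2+v2*t[1])/2,np.linalg.norm(o1+v1*t[0]-o2-v2*t[1])
def save(p,n): cv2.imwrite("pics/"+n,cv2.cvtColor(p["pixels"],cv2.COLOR_RGB2BGR))
E
python3 - <<'E'
from h import *
P=[eyes.camera(n) for n in("top","side")]
np.set_printoptions(precision=3,suppress=True)
cv2.imwrite("pics/a.png",cv2.cvtColor(P[0]["pixels"],6-2)); cv2.imwrite("pics/b.png",cv2.cvtColor(P[1]["pixels"],4))
for p in P:
    print(p["pose"],p["intrinsics"],p["k1"])
    for n in("plug","gearbox","oil_can","cork_block","screw_jar"):
        print(n,[(np.round(d["bbox"]),round(d["conf"],2)) for d in eyes.look_for(n,p)])
print(sensors.read_state())
E
```

```text
[[ 0.023 -0.996  0.081  0.409]
 [-1.    -0.024 -0.009 -0.035]
 [ 0.011 -0.081 -0.997  1.589]
 [ 0.     0.     0.     1.   ]] [[545.947   0.    267.997]
 [  0.    545.947 197.644]
 [  0.      0.      1.   ]] -0.21846025291090937
plug [(array([206., 202., 228., 229.]), 0.96), (array([250., 213., 269., 236.]), 0.95), (array([169., 207., 186., 230.]), 0.7)]
gearbox [(array([205., 203., 226., 230.]), 0.68), (array([301., 181., 352., 233.]), 0.65), (array([371., 167., 396., 194.]), 0.39)]
oil_can [(array([372., 167., 397., 195.]), 0.59)]
cork_block [(array([384., 210., 424., 234.]), 0.65), (array([205., 206., 228., 228.]), 0.48)]
screw_jar [(array([115., 188., 145., 215.]), 0.9), (array([205., 206., 230., 228.]), 0.46)]
[[ 0.955 -0.149  0.258  0.273]
 [-0.297 -0.398  0.868 -1.057]
 [-0.027 -0.905 -0.424  0.595]
 [ 0.     0.     0.     1.   ]] [[379.135   0.    274.971]
 [  0.    379.135 208.246]
 [  0.      0.      1.   ]] 0.011961685557649433
plug [(array([225., 195., 236., 214.]), 0.74), (array([230., 221., 250., 246.]), 0.62), (array([228., 203., 248., 223.]), 0.55)]
gearbox [(array([245., 237., 296., 286.]), 0.72)]
oil_can [(array([315., 260., 350., 315.]), 0.95), (array([245., 238., 294., 287.]), 0.61), (array([230., 204., 251., 226.]), 0.44)]
cork_block [(array([266., 302., 314., 345.]), 0.69)]
screw_jar [(array([224., 170., 242., 198.]), 0.73), (array([246., 237., 295., 284.]), 0.2)]
{'time': 0.6, 'joint_positions': array([-1.351,  0.332, -0.065,  1.46 ,  0.022,  1.35 , -0.088]), 'joint_vel': array([-0.   ,  0.003,  0.   , -0.001,  0.002,  0.001,  0.001]), 'joint_torque': array([  0.001, -62.276,   0.025, -38.998,  -0.061,   0.032,   0.   ]), 'ee_pos': array([0.15 , 0.607, 0.223]), 'eef_rot': array([0.121, 0.993, 0.   , 0.   ]), 'ft_force': array([-1.015, -0.057, -0.235]), 'torque': array([-0.029, -0.009, -0.013]), 'grip_force': 0.0, 'width': 0.08706467653947113}
```

View pics/a.png

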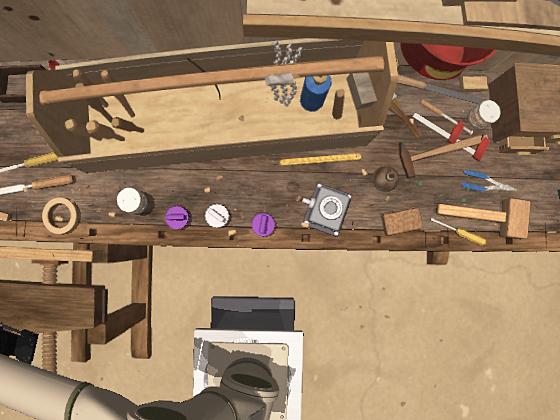

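View pics/b.png

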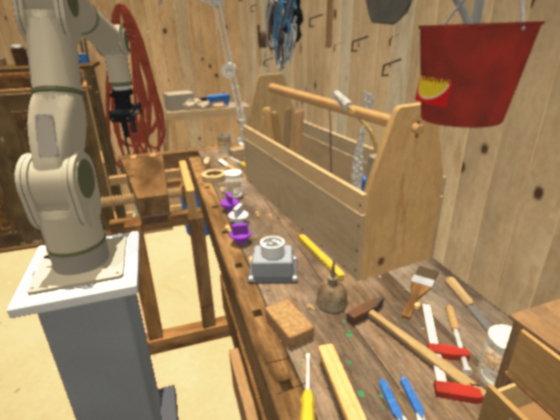

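Top view: the steel (white-grey) plug is at (217,215). Its look-alikes are the purple ones at (177,217) and (264,224), plus the jar lid at (130,201). The gearbox neck is at (331,208). In the side view the plug is at about (238,213), between purples at (230,203) and (240,233). I'll check the choice in one close crop.

```bash
python3 - <<'E'
from h import *
np.set_printoptions(precision=4,suppress=True)
t=eyes.camera("top");s=eyes.camera("side")
np.save("t.npy",t,allow_pickle=True);np.save("s.npy",s,allow_pickle=True)
a=cv2.resize(t["pixels"][190:240,155:285],None,fx=6,fy=6,interpolation=cv2.INTER_CUBIC)
b=cv2.resize(t["pixels"][178:238,295:360],None,fx=5,fy=5,interpolation=cv2.INTER_CUBIC)
c=cv2.resize(s["pixels"][190:290,215:305],None,fx=3,fy=3,interpolation=cv2.INTER_CUBIC)
im=np.zeros((600,780,3),np.uint8);im[:300]=a;im[300:600,:325]=b;im[300:600,330:600]=c
cv2.imwrite("pics/c.png",im[...,::-1])
g=cv2.cvtColor(t["pixels"],cv2.COLOR_RGB2HSV)
# white plug blob
m=((g[...,1]<50)&(g[...,2]>150)).astype(np.uint8)
n,l,st,ce=cv2.connectedComponentsWithStats(m)
for i in range(1,n):
    if st[i,4]>60 and 170<ce[i,1]<250: print(st[i],ce[i],at_z(t,ce[i],0.03),at_z(t,ce[i],.094))
E
```

```text
[485 178  31  13 159] [498.5723 185.7862] [ 0.589  -0.7426  0.03  ] [ 0.5816 -0.7136  0.094 ]
[  0 185  32  10 161] [ 13.2609 188.6149] [0.5456 0.7196 0.03  ] [0.54   0.6886 0.094 ]
[117 188  24  24 447] [128.3378 199.4206] [0.5218 0.356  0.03  ] [0.5172 0.3399 0.094 ]
[310 188  41  42 955] [329.489 208.401] [ 0.5098 -0.2261  0.03  ] [ 0.5057 -0.2183  0.094 ]
[302 198  13  10  74] [308.9865 201.5946] [ 0.528  -0.1667  0.03  ] [ 0.5232 -0.1613  0.094 ]
[205 204  24  24 415] [216.2554 215.4169] [0.4821 0.0981 0.03  ] [0.4791 0.0926 0.094 ]
```

View pics/c.png

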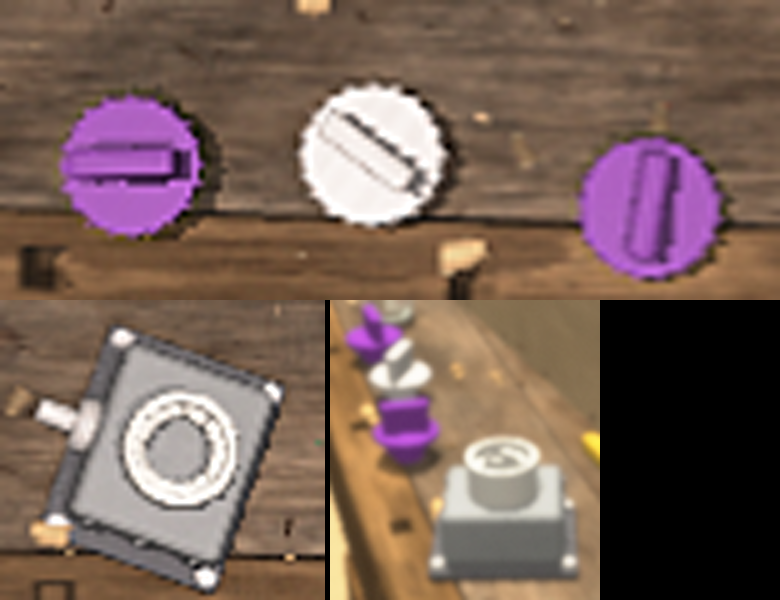

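Crop: the steel plug's flange is centred near top pixel (216.6,215.4), with its bar running from upper left to lower right at about 37° in the image. The neck ring is centred near (330.3,207.1). Both neighbours are purple, so the white-grey one is the plug. Next I refine the centres and check them with an overlay.

```bash
python3 - <<'E'
from h import *
np.set_printoptions(precision=4,suppress=True)
t=np.load("t.npy",allow_pickle=True).item();s=np.load("s.npy",allow_pickle=True).item()
def blob(p,seed,thr,sat=50):
    g=cv2.cvtColor(p["pixels"],cv2.COLOR_RGB2HSV)
    m=((g[...,1]<sat)&(g[...,2]>thr)).astype(np.uint8)
    n,l,st,ce=cv2.connectedComponentsWithStats(m,connectivity=4)
    d=[np.min(np.hypot(*(np.argwhere(l==i)[:,::-1]-seed).T)) if i else 1e9 for i in range(n)]
    i=int(np.argmin(d));c=cv2.findContours((l==i).astype(np.uint8),0,1)[0][0]
    e=cv2.fitEllipse(cv2.convexHull(c)); return e
e=blob(t,(216,208),140);print("flange",e); pl=at_z(t,e[0],.031);print(pl)
for th in(190,205,220,230):
    e=blob(t,(330,220-24),th);print("neck",th,e,at_z(t,e[0],.094))
# bar direction from crop pixels
f=lambda x,y:(155+(x+.5)/6-.5,190+(y+.5)/6-.5)
for a,b in(((320,128),(402,193)),((343,108),(420,160))):
    v=at_z(t,f(*b),.064)-at_z(t,f(*a),.064);print("bar deg",np.degrees(np.arctan2(v[1],v[0]))%180,np.linalg.norm(v))
nk=at_z(t,(330.3,207.1),.094);print(nk)
def ov(p,box,k):
    x0,y0,x1,y1=box;im=cv2.resize(p["pixels"][y0:y1,x0:x1],None,fx=k,fy=k,interpolation=cv2.INTER_CUBIC)
    def poly(pts,c):
        q=[((proj(p,X)-(x0,y0)+.5)*k-.5) for X in pts];cv2.polylines(im,[np.round(q).astype(int)],True,c,1)
    A=np.linspace(0,6.28,60)
    poly([(pl[0]+.033*np.cos(a),pl[1]+.033*np.sin(a),.033) for a in A],(255,0,0))
    poly([(nk[0]+.031*np.cos(a),nk[1]+.031*np.sin(a),.094) for a in A],(255,0,0))
    poly([(nk[0]+.026*np.cos(a),nk[1]+.026*np.sin(a),.094) for a in A],(0,0,255))
    th=np.radians(53);c,n=np.cos(th),np.sin(th)
    poly([(pl[0]+u*c-v*n,pl[1]+u*n+v*c,.064) for u,v in((.025,.007),(.025,-.007),(-.025,-.007),(-.025,.007))],(0,160,0))
    return im
a=ov(t,(195,180,360,240),4.8 and 4);b=ov(s,(215,195,305,285),4)
im=np.zeros((600,700,3),np.uint8);im[:240,:660]=a;im[240:600,:360]=b
cv2.imwrite("pics/d.png",im[...,::-1])
E
```

```text
flange ((216.4586944580078, 215.39682006835938), (23.494792938232422, 23.69903564453125), 47.398284912109375)
[0.4821 0.0974 0.031 ]
neck 190 ((330.8861999511719, 207.09103393554688), (22.554004669189453, 22.638843536376953), 106.92179107666016) [ 0.5094 -0.2221  0.094 ]
neck 205 ((330.8252868652344, 207.23988342285156), (22.160499572753906, 22.45282554626465), 1.221847414970398) [ 0.509  -0.2219  0.094 ]
neck 220 ((330.8192138671875, 207.33135986328125), (21.911909103393555, 22.32364273071289), 169.80059814453125) [ 0.5087 -0.2219  0.094 ]
neck 230 ((330.8204040527344, 207.2869873046875), (21.93174934387207, 22.199283599853516), 166.07009887695312) [ 0.5089 -0.2219  0.094 ]
bar deg 53.18301045451845 0.04903933916609354
bar deg 57.49440492184769 0.043559627593437976
[ 0.5094 -0.2205  0.094 ]
```

View pics/d.png

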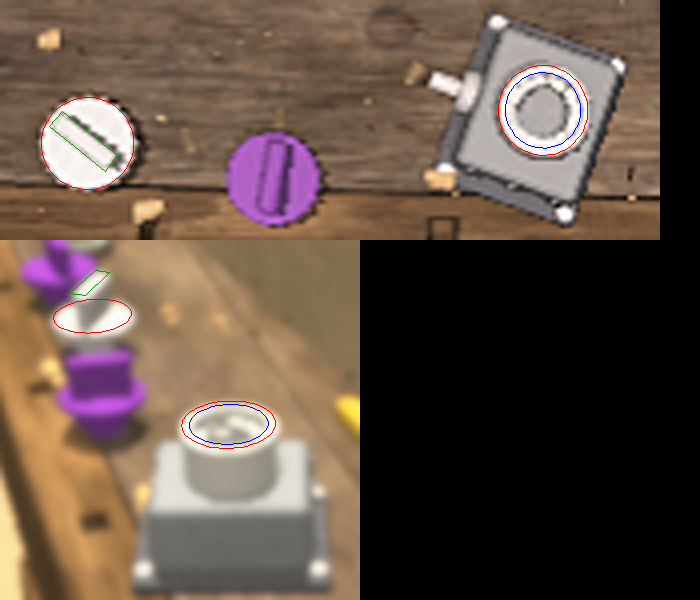

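Overlay: the projected flange and neck circles match in both views to within about 2 mm, and the bar sits at about 54°. Plug ≈ (0.482, 0.0975), neck ≈ (0.509, -0.2215). I'm moving now.

Emit:
{"name": "arm_command", "arguments": {"steps": [{"rot": [0, 0, -9.4], "slide": [0.028, -0.042, 0], "grip": 1}, {"rot": [0, 0, -9.4], "slide": [0.028, -0.042, 0], "grip": 1}, {"rot": [0, 0, -9.4], "slide": [0.028, -0.042, 0], "grip": 1}, {"rot": [0, 0, -9.4], "slide": [0.028, -0.042, 0], "grip": 1}, {"rot": [0, 0, -9.4], "slide": [0.028, -0.042, 0], "grip": 1}, {"rot": [0, 0, -9.4], "slide": [0.028, -0.042, 0], "grip": 1}, {"rot": [0, 0, -9.4], "slide": [0.028, -0.042, 0], "grip": 1}, {"rot": [0, 0, -9.4], "slide": [0.028, -0.042, 0], "grip": 1}]}}

```text
time: 1.7
ee_pos: [0.375, 0.2693, 0.2229]
eef_rot: [0.704, 0.711, 0.0, -0.0]
ft_force: [1.0, 1.0, 0.2]
width: 0.0869
grip_force: 0.0
```

Emit:
{"name": "arm_command", "arguments": {"steps": [{"rot": [0, 0, -9.2], "slide": [0.027, -0.0434, 0], "grip": 1}, {"rot": [0, 0, -9.2], "slide": [0.027, -0.0434, 0], "grip": 1}, {"rot": [0, 0, -9.2], "slide": [0.027, -0.0434, -0.01], "grip": 1}, {"rot": [0, 0, -9.2], "slide": [0.027, -0.0433, -0.02], "grip": 1}, {"slide": [0, 0, -0.03], "grip": 1}, {"slide": [0, 0, -0.03], "grip": 1}, {"slide": [0, 0, -0.023], "grip": 1}, {"grip": 1}]}}

```text
schema error: expected keys rot, slide, grip
```

```bash
python3 - <<'E'
from h import *
np.set_printoptions(precision=4,suppress=True)
t=eyes.camera("top");s=eyes.camera("side");q=sensors.read_state();e=q["ee_pos"];r=q["eef_rot"]
print(e,2*np.degrees(np.arctan2(r[1],r[0]))-90,r,q["joint_positions"])
a=cv2.resize(t["pixels"][180:250,180:265],None,fx=5,fy=5,interpolation=cv2.INTER_CUBIC)
b=cv2.resize(s["pixels"][165:245,205:275],None,fx=5,fy=5,interpolation=cv2.INTER_CUBIC)
im=np.zeros((400,790,3),np.uint8);im[:350,:425]=a;im[:400,430:780]=b
cv2.circle(im,tuple(int(v) for v in (proj(s,e)-(205,165))*5+(430,0)),3,(255,0,0),1)
cv2.imwrite("pics/e.png",im[...,::-1])
E
```

```text
[0.3773 0.2661 0.223 ] 0.20583661886180948 [0.7058 0.7084 0.0004 0.0004] [-1.0055 -0.0454  0.2849  1.8853  0.0141  1.299  -0.721 ]
```

View pics/e.png

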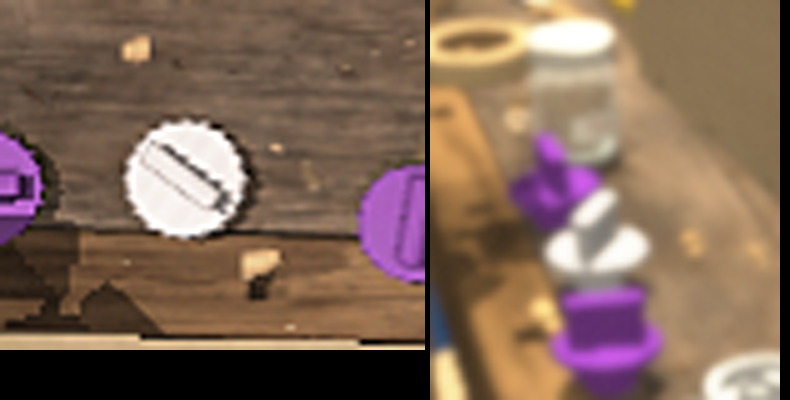

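The call was refused because every row needs all three keys. The picture shows the plug still at top crop (187,180), untouched. I'm repeating the move with full rows.

Emit:
{"name": "arm_command", "arguments": {"steps": [{"rot": [0, 0, -9], "slide": [0.026, -0.042, 0], "grip": 1}, {"rot": [0, 0, -9], "slide": [0.026, -0.042, 0], "grip": 1}, {"rot": [0, 0, -9], "slide": [0.026, -0.042, -0.01], "grip": 1}, {"rot": [0, 0, -9], "slide": [0.026, -0.042, -0.02], "grip": 1}, {"rot": [0, 0, 0], "slide": [0, 0, -0.03], "grip": 1}, {"rot": [0, 0, 0], "slide": [0, 0, -0.03], "grip": 1}, {"rot": [0, 0, 0], "slide": [0, 0, -0.023], "grip": 1}, {"rot": [0, 0, 0], "slide": [0, 0, 0], "grip": 1}]}}

```text
time: 2.8
ee_pos: [0.4772, 0.1028, 0.1084]
eef_rot: [0.887, 0.461, -0.001, 0.0]
ft_force: [-0.3, -0.7, -0.0]
width: 0.0868
grip_force: 0.0
```

```bash
python3 - <<'E'
from h import *
np.set_printoptions(precision=4,suppress=True)
t=eyes.camera("top");s=eyes.camera("side");q=sensors.read_state();e=q["ee_pos"];r=q["eef_rot"]
print(e,2*np.degrees(np.arctan2(r[1],r[0]))-90,r,q["joint_positions"])
a=cv2.resize(t["pixels"][180:250,180:265],None,fx=5,fy=5,interpolation=cv2.INTER_CUBIC)
b=cv2.resize(s["pixels"][165:245,205:275],None,fx=5,fy=5,interpolation=cv2.INTER_CUBIC)
im=np.zeros((400,790,3),np.uint8);im[:350,:425]=a;im[:400,430:780]=b
cv2.circle(im,tuple(int(v) for v in (proj(s,e)-(205,165))*5+(430,0)),3,(255,0,0),1)
cv2.imwrite("pics/f.png",im[...,::-1])
E
```

```text
[0.4786 0.1031 0.1103] -35.06714912061059 [0.8873 0.4612 0.0003 0.0001] [-0.7743  0.1331  0.5047  1.9721 -0.0739  1.0533 -0.8488]
```

View pics/f.png

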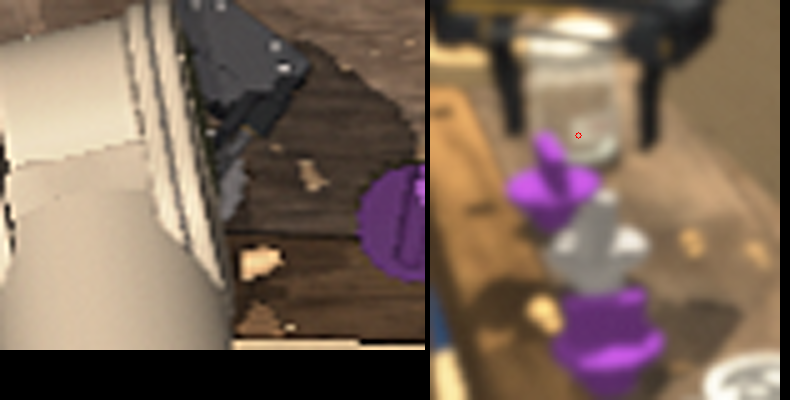

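The fingers (side crop (515,90) and (650,110)) straddle the bar line and stand clear of the purple plugs. I'm centring and descending.

Emit:
{"name": "arm_command", "arguments": {"steps": [{"rot": [0, 0, -1], "slide": [0.0034, -0.0056, 0], "grip": 1}, {"rot": [0, 0, 0], "slide": [0, 0, -0.02], "grip": 1}, {"rot": [0, 0, 0], "slide": [0, 0, -0.02], "grip": 1}, {"rot": [0, 0, 0], "slide": [0, 0, -0.02], "grip": 1}, {"rot": [0, 0, 0], "slide": [0, 0, -0.011], "grip": 1}, {"rot": [0, 0, 0], "slide": [0, 0, 0], "grip": 1}, {"rot": [0, 0, 0], "slide": [0, 0, 0], "grip": 0.4}, {"rot": [0, 0, 0], "slide": [0, 0, 0], "grip": 0.3}], "newtons": 20}}

```text
time: 3.9
ee_pos: [0.4822, 0.0973, 0.0393]
eef_rot: [0.891, 0.453, 0.001, 0.0]
ft_force: [-0.2, -0.6, 0.5]
width: 0.074
grip_force: 0.0
```

Emit:
{"name": "arm_command", "arguments": {"steps": [{"rot": [0, 0, 0], "slide": [0, 0, 0], "grip": 0.2}, {"rot": [0, 0, 0], "slide": [0, 0, 0], "grip": 0.1}, {"rot": [0, 0, 0], "slide": [0, 0, 0], "grip": 0}, {"rot": [0, 0, 0], "slide": [0, 0, 0], "grip": 0}, {"rot": [0, 0, 0], "slide": [0, 0, 0], "grip": 0}, {"rot": [0, 0, 0], "slide": [0, 0, 0], "grip": 0}, {"rot": [0, 0, 0], "slide": [0, 0, 0], "grip": 0}, {"rot": [0, 0, 0], "slide": [0, 0, 0], "grip": 0}], "newtons": 20}}

```text
time: 4.9
ee_pos: [0.4816, 0.0971, 0.0385]
eef_rot: [0.891, 0.453, -0.0, 0.0]
ft_force: [0.9, -0.4, -0.1]
width: 0.0136
grip_force: 19.9
```

```bash
cat > st.py <<'E'
from h import *
np.set_printoptions(precision=4,suppress=True)
q=sensors.read_state();e=q["ee_pos"];r=q["eef_rot"]
print(q["time"],e,2*np.degrees(np.arctan2(r[1],r[0]))-90,r,q["joint_positions"],"F",q["ft_force"],"M",q["torque"],q["width"],q["grip_force"])
E
python3 st.py
```

```text
4.9 [0.4816 0.0971 0.0385] -36.10972813833909 [ 0.8914  0.4531 -0.      0.    ] [-0.7391  0.2512  0.4973  2.0267 -0.152   0.8987 -0.7902] F [ 0.9427 -0.4303 -0.1326] M [-0.0741  0.1152  0.0095] 0.013603717026221804 19.946281572338194
```

Emit:
{"name": "arm_command", "arguments": {"steps": [{"rot": [0, 0, 0], "slide": [0, 0, 0.02], "grip": 0}, {"rot": [0, 0, 0], "slide": [0, 0, 0.03], "grip": 0}, {"rot": [0, 0, 0], "slide": [0, 0, 0.04], "grip": 0}, {"rot": [0, 0, 0], "slide": [0, 0, 0.035], "grip": 0}, {"rot": [0, 0, 0], "slide": [0.0034, -0.04, 0], "grip": 0}, {"rot": [0, 0, 0], "slide": [0.0034, -0.04, 0], "grip": 0}, {"rot": [0, 0, 0], "slide": [0.0034, -0.04, 0], "grip": 0}, {"rot": [0, 0, 0], "slide": [0.0034, -0.04, 0], "grip": 0}], "newtons": 25}}

```text
time: 5.9
ee_pos: [0.495, -0.0642, 0.1635]
eef_rot: [0.891, 0.453, -0.0, -0.0]
ft_force: [0.6, 0.6, -1.2]
width: 0.0139
grip_force: 24.9
```

Emit:
{"name": "arm_command", "arguments": {"steps": [{"rot": [0, 0, 0], "slide": [0.0035, -0.04, 0], "grip": 0}, {"rot": [0, 0, 0], "slide": [0.0035, -0.04, 0], "grip": 0}, {"rot": [0, 0, 0], "slide": [0.0035, -0.04, 0], "grip": 0}, {"rot": [0, 0, 0], "slide": [0.0035, -0.039, 0], "grip": 0}, {"rot": [0, 0, 0], "slide": [0, 0, 0], "grip": 0}, {"rot": [0, 0, 0], "slide": [0, 0, 0], "grip": 0}, {"rot": [0, 0, 0], "slide": [0, 0, 0], "grip": 0}, {"rot": [0, 0, 0], "slide": [0, 0, 0], "grip": 0}]}}

```text
time: 6.9
ee_pos: [0.5095, -0.2209, 0.1636]
eef_rot: [0.891, 0.454, 0.0, -0.0]
ft_force: [1.0, 0.8, -2.0]
width: 0.0137
grip_force: 24.9
```

```bash
python3 st.py; python3 - <<'E'
from h import *
t=eyes.camera("top");s=eyes.camera("side");e=sensors.read_state()["ee_pos"]
k=6;x0,y0=235,195
im=cv2.resize(s["pixels"][y0:y0+95,x0:x0+75],None,fx=k,fy=k,interpolation=cv2.INTER_CUBIC)
A=np.linspace(0,6.28,60)
def poly(c,r,z,col): 
    q=[((proj(s,(c[0]+r*np.cos(a),c[1]+r*np.sin(a),z))-(x0,y0)+.5)*k-.5) for a in A];cv2.polylines(im,[np.round(q).astype(int)],True,col,1)
poly((.509,-.2215),.031,.094,(255,0,0))
z=e[2]-.0385
for h,r in((0,.0135),(.026,.033),(.033,.033)): poly(e,r,z+h,(0,200,0))
im2=np.zeros((570,800,3),np.uint8);im2[:,:450]=im
c=cv2.resize(t["pixels"][180:240,300:358],None,fx=6,fy=6,interpolation=cv2.INTER_CUBIC);im2[:360,452:800]=c
cv2.imwrite("pics/g.png",im2[...,::-1])
E
```

```text
6.9 [ 0.5095 -0.2209  0.1636] -36.02355832600075 [ 0.8911  0.4538  0.0002 -0.0001] [-0.3372  0.267   0.7801  1.7614 -0.2014  1.1951 -0.1291] F [ 1.021   0.797  -1.9957] M [-0.1453  0.1051 -0.0158] 0.013689785079688894 24.945042540784925
```

View pics/g.png

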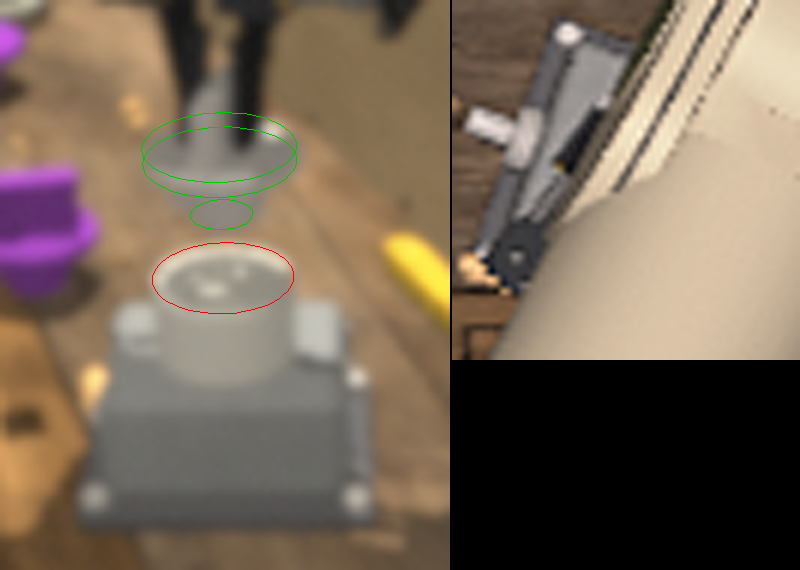

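Picture: the plug hangs level over the neck. The predicted flange outlines (green, about (220,155)) and rim (red, about (222,278)) match the picture and are centred on each other within about 1 mm. Now lowering.

Emit:
{"name": "arm_command", "arguments": {"steps": [{"rot": [0, 0, 0], "slide": [-0.0003, -0.0005, -0.008], "grip": 0}, {"rot": [0, 0, 0], "slide": [0, 0, -0.008], "grip": 0}, {"rot": [0, 0, 0], "slide": [0, 0, -0.008], "grip": 0}, {"rot": [0, 0, 0], "slide": [0, 0, -0.006], "grip": 0}, {"rot": [0, 0, 0], "slide": [0, 0, -0.004], "grip": 0}, {"rot": [0, 0, 0], "slide": [0, 0, -0.004], "grip": 0}, {"rot": [0, 0, 0], "slide": [0, 0, -0.002], "grip": 0}, {"rot": [0, 0, 0], "slide": [0, 0, 0], "grip": 0}]}}

```text
time: 8.0
ee_pos: [0.5089, -0.2224, 0.1235]
eef_rot: [0.891, 0.453, -0.0, 0.0]
ft_force: [-0.6, 0.1, -1.6]
width: 0.0135
grip_force: 24.9
```

Free so far. Creeping down by 0.5 mm rows.

Emit:
{"name": "arm_command", "arguments": {"steps": [{"rot": [0, 0, 0], "slide": [0, 0, -0.001], "grip": 0}, {"rot": [0, 0, 0], "slide": [0, 0, -0.001], "grip": 0}, {"rot": [0, 0, 0], "slide": [0, 0, -0.001], "grip": 0}, {"rot": [0, 0, 0], "slide": [0, 0, -0.001], "grip": 0}, {"rot": [0, 0, 0], "slide": [0, 0, -0.0005], "grip": 0}, {"rot": [0, 0, 0], "slide": [0, 0, -0.0005], "grip": 0}, {"rot": [0, 0, 0], "slide": [0, 0, -0.0005], "grip": 0}, {"rot": [0, 0, 0], "slide": [0, 0, 0], "grip": 0}]}}

```text
time: 9.0
ee_pos: [0.5089, -0.2224, 0.118]
eef_rot: [0.891, 0.453, -0.0, 0.0]
ft_force: [0.9, -1.1, -1.7]
width: 0.0136
grip_force: 24.9
```

Emit:
{"name": "arm_command", "arguments": {"steps": [{"rot": [0, 0, 0], "slide": [0, 0, -0.0005], "grip": 0}, {"rot": [0, 0, 0], "slide": [0, 0, -0.0005], "grip": 0}, {"rot": [0, 0, 0], "slide": [0, 0, -0.0005], "grip": 0}, {"rot": [0, 0, 0], "slide": [0, 0, -0.0005], "grip": 0}, {"rot": [0, 0, 0], "slide": [0, 0, 0], "grip": 0}, {"rot": [0, 0, 0], "slide": [0, 0, 0], "grip": 0}, {"rot": [0, 0, 0], "slide": [0, 0, 0], "grip": 0}, {"rot": [0, 0, 0], "slide": [0, 0, 0], "grip": 0}]}}

```text
time: 10.0
ee_pos: [0.5091, -0.2224, 0.1163]
eef_rot: [0.891, 0.453, 0.0, 0.0]
ft_force: [-2.3, 1.4, 4.9]
width: 0.014
grip_force: 24.9
```

Contact at flange ≈ 9.8 mm above the rim, about 6 N, riding on top of the thread. Backing off anticlockwise, rising slightly with the ramp.

Emit:
{"name": "arm_command", "arguments": {"steps": [{"rot": [0, 0, 2], "slide": [0, 0, 0.0001], "grip": 0}, {"rot": [0, 0, 2], "slide": [0, 0, 0.0001], "grip": 0}, {"rot": [0, 0, 2], "slide": [0, 0, 0.0001], "grip": 0}, {"rot": [0, 0, 2], "slide": [0, 0, 0.0001], "grip": 0}, {"rot": [0, 0, 2], "slide": [0, 0, 0.0001], "grip": 0}, {"rot": [0, 0, 2], "slide": [0, 0, 0.0001], "grip": 0}, {"rot": [0, 0, 2], "slide": [0, 0, 0.0001], "grip": 0}, {"rot": [0, 0, 0], "slide": [0, 0, 0], "grip": 0}]}}

```text
time: 11.0
ee_pos: [0.5087, -0.223, 0.117]
eef_rot: [0.83, 0.558, -0.0, 0.0]
ft_force: [-3.6, -1.0, 5.4]
width: 0.0136
grip_force: 25.0
```

```bash
python3 st.py
```

```text
11.0 [ 0.5087 -0.223   0.117 ] -22.119193935275675 [ 0.8296  0.5583 -0.0002  0.0002] [-0.2752  0.3134  0.7173  1.8094 -0.2284  1.1032  0.1357] F [-3.6498 -1.0076  5.3671] M [-0.2624  0.964  -0.0363] 0.013646041336838175 24.96182853123173
```

Emit:
{"name": "arm_command", "arguments": {"steps": [{"rot": [0, 0, 2], "slide": [0, 0, 0.0001], "grip": 0}, {"rot": [0, 0, 2], "slide": [0, 0, 0.0001], "grip": 0}, {"rot": [0, 0, 2], "slide": [0, 0, 0.0001], "grip": 0}, {"rot": [0, 0, 2], "slide": [0, 0, 0.0001], "grip": 0}, {"rot": [0, 0, 2], "slide": [0, 0, 0.0001], "grip": 0}, {"rot": [0, 0, 0], "slide": [0, 0, 0], "grip": 0}, {"rot": [0, 0, 0], "slide": [0, 0, 0], "grip": 0}, {"rot": [0, 0, 0], "slide": [0, 0, 0], "grip": 0}]}}

```text
time: 12.0
ee_pos: [0.509, -0.2229, 0.1175]
eef_rot: [0.778, 0.628, -0.0, 0.0]
ft_force: [-1.5, -2.5, 4.3]
width: 0.0138
grip_force: 25.0
```

Emit:
{"name": "arm_command", "arguments": {"steps": [{"rot": [0, 0, 2], "slide": [0, 0, 0.0001], "grip": 0}, {"rot": [0, 0, 2], "slide": [0, 0, 0.0001], "grip": 0}, {"rot": [0, 0, 2], "slide": [0, 0, 0.0001], "grip": 0}, {"rot": [0, 0, 2], "slide": [0, 0, 0.0001], "grip": 0}, {"rot": [0, 0, 2], "slide": [0, 0, 0.0001], "grip": 0}, {"rot": [0, 0, 0], "slide": [0, 0, 0], "grip": 0}, {"rot": [0, 0, 0], "slide": [0, 0, 0], "grip": 0}, {"rot": [0, 0, 0], "slide": [0, 0, 0], "grip": 0}]}}

```text
time: 13.0
ee_pos: [0.5089, -0.2224, 0.1177]
eef_rot: [0.72, 0.694, -0.0, -0.0]
ft_force: [0.4, -1.2, -2.7]
width: 0.0137
grip_force: 24.9
```

Fz fell to free: the lugs are over a gap. Lowering.

Emit:
{"name": "arm_command", "arguments": {"steps": [{"rot": [0, 0, 0], "slide": [0, 0, -0.001], "grip": 0}, {"rot": [0, 0, 0], "slide": [0, 0, -0.001], "grip": 0}, {"rot": [0, 0, 0], "slide": [0, 0, -0.001], "grip": 0}, {"rot": [0, 0, 0], "slide": [0, 0, -0.001], "grip": 0}, {"rot": [0, 0, 0], "slide": [0, 0, -0.0005], "grip": 0}, {"rot": [0, 0, 0], "slide": [0, 0, -0.0005], "grip": 0}, {"rot": [0, 0, 0], "slide": [0, 0, 0], "grip": 0}, {"rot": [0, 0, 0], "slide": [0, 0, 0], "grip": 0}]}}

```text
time: 14.0
ee_pos: [0.5089, -0.2224, 0.1128]
eef_rot: [0.72, 0.694, -0.0, -0.0]
ft_force: [-1.0, 0.0, -2.1]
width: 0.0138
grip_force: 24.9
```

Emit:
{"name": "arm_command", "arguments": {"steps": [{"rot": [0, 0, 0], "slide": [0, 0, -0.0005], "grip": 0}, {"rot": [0, 0, 0], "slide": [0, 0, -0.0005], "grip": 0}, {"rot": [0, 0, 0], "slide": [0, 0, -0.0005], "grip": 0}, {"rot": [0, 0, 0], "slide": [0, 0, -0.0003], "grip": 0}, {"rot": [0, 0, 0], "slide": [0, 0, 0], "grip": 0}, {"rot": [0, 0, 0], "slide": [0, 0, 0], "grip": 0}, {"rot": [0, 0, 0], "slide": [0, 0, 0], "grip": 0}, {"rot": [0, 0, 0], "slide": [0, 0, 0], "grip": 0}]}}

```text
time: 15.0
ee_pos: [0.509, -0.2224, 0.111]
eef_rot: [0.72, 0.694, 0.0, 0.0]
ft_force: [-0.4, -0.7, -2.4]
width: 0.0139
grip_force: 24.9
```

Emit:
{"name": "arm_command", "arguments": {"steps": [{"rot": [0, 0, 0], "slide": [0, 0, -0.0005], "grip": 0}, {"rot": [0, 0, 0], "slide": [0, 0, -0.0005], "grip": 0}, {"rot": [0, 0, 0], "slide": [0, 0, -0.0004], "grip": 0}, {"rot": [0, 0, 0], "slide": [0, 0, -0.0003], "grip": 0}, {"rot": [0, 0, 0], "slide": [0, 0, 0], "grip": 0}, {"rot": [0, 0, 0], "slide": [0, 0, 0], "grip": 0}, {"rot": [0, 0, 0], "slide": [0, 0, 0], "grip": 0}, {"rot": [0, 0, 0], "slide": [0, 0, 0], "grip": 0}]}}

```text
time: 16.0
ee_pos: [0.509, -0.2224, 0.1096]
eef_rot: [0.72, 0.694, 0.0, 0.0]
ft_force: [-2.4, 2.1, 5.2]
width: 0.0136
grip_force: 24.9
```

Seated in the thread start (flange ≈ 3.1 mm above the rim, light contact). Now clockwise, following the pitch.

Emit:
{"name": "arm_command", "arguments": {"steps": [{"rot": [0, 0, -2], "slide": [0, 0, -0.0001], "grip": 0}, {"rot": [0, 0, -2], "slide": [0, 0, -0.0001], "grip": 0}, {"rot": [0, 0, -2], "slide": [0, 0, -0.0001], "grip": 0}, {"rot": [0, 0, -2], "slide": [0, 0, -0.0001], "grip": 0}, {"rot": [0, 0, -2], "slide": [0, 0, -0.0001], "grip": 0}, {"rot": [0, 0, -2], "slide": [0, 0, -0.0001], "grip": 0}, {"rot": [0, 0, 0], "slide": [0, 0, 0], "grip": 0}, {"rot": [0, 0, 0], "slide": [0, 0, 0], "grip": 0}]}}

```text
time: 17.0
ee_pos: [0.5094, -0.2226, 0.109]
eef_rot: [0.789, 0.614, 0.0, 0.001]
ft_force: [1.7, 1.4, 5.6]
width: 0.0141
grip_force: 25.0
```

```bash
python3 st.py
```

```text
17.0 [ 0.5094 -0.2226  0.109 ] -14.17364307932398 [0.7889 0.6145 0.0003 0.0005] [-0.253   0.3193  0.69    1.8159 -0.2279  1.0857  0.2718] F [1.7425 1.4482 5.615 ] M [ 0.1965 -0.4372  0.0076] 0.014133332030415398 24.952020859345794
```

Emit:
{"name": "arm_command", "arguments": {"steps": [{"rot": [0, 0, -2.5], "slide": [0, 0, -0.00015], "grip": 0}, {"rot": [0, 0, -2.5], "slide": [0, 0, -0.00015], "grip": 0}, {"rot": [0, 0, -2.5], "slide": [0, 0, -0.00015], "grip": 0}, {"rot": [0, 0, -2.5], "slide": [0, 0, -0.00015], "grip": 0}, {"rot": [0, 0, -2.5], "slide": [0, 0, -0.00015], "grip": 0}, {"rot": [0, 0, -2.5], "slide": [0, 0, -0.00015], "grip": 0}, {"rot": [0, 0, -2.5], "slide": [0, 0, -0.00015], "grip": 0}, {"rot": [0, 0, 0], "slide": [0, 0, 0], "grip": 0}]}}

```text
time: 18.0
ee_pos: [0.5089, -0.2236, 0.1079]
eef_rot: [0.874, 0.487, -0.0, 0.001]
ft_force: [1.2, -1.0, 5.3]
width: 0.0134
grip_force: 24.9
```

```bash
python3 st.py
```

```text
18.0 [ 0.5089 -0.2236  0.1079] -31.742607907590923 [ 0.8735  0.4868 -0.0002  0.0008] [-0.296   0.3327  0.7461  1.819  -0.2517  1.0864 -0.013 ] F [ 1.2412 -1.0445  5.3427] M [-0.5749 -0.019   0.0041] 0.013408364090170672 24.945384843740612
```

Running in smoothly. Continuing.

Emit:
{"name": "arm_command", "arguments": {"steps": [{"rot": [0, 0, -2.5], "slide": [0, 0, -0.00015], "grip": 0}, {"rot": [0, 0, -2.5], "slide": [0, 0, -0.00015], "grip": 0}, {"rot": [0, 0, -2.5], "slide": [0, 0, -0.00015], "grip": 0}, {"rot": [0, 0, -2.5], "slide": [0, 0, -0.00015], "grip": 0}, {"rot": [0, 0, -2.5], "slide": [0, 0, -0.00015], "grip": 0}, {"rot": [0, 0, -2.5], "slide": [0, 0, -0.00015], "grip": 0}, {"rot": [0, 0, -2.5], "slide": [0, 0, -0.00015], "grip": 0}, {"rot": [0, 0, 0], "slide": [0, 0, 0], "grip": 0}]}}

```text
time: 19.0
ee_pos: [0.5095, -0.223, 0.1069]
eef_rot: [0.937, 0.349, 0.0, 0.001]
ft_force: [1.9, -0.3, 6.1]
width: 0.0139
grip_force: 25.0
```

```bash
python3 st.py
```

```text
19.0 [ 0.5095 -0.223   0.1069] -49.20171513467008 [0.9373 0.3486 0.0004 0.0008] [-0.3409  0.3485  0.8033  1.8215 -0.2806  1.0879 -0.2947] F [ 1.8777 -0.2671  6.0987] M [-0.2554 -0.4476  0.0417] 0.013942064652654334 24.958829451352358
```

Emit:
{"name": "arm_command", "arguments": {"steps": [{"rot": [0, 0, -2], "slide": [0, 0, -0.0001], "grip": 0}, {"rot": [0, 0, -2], "slide": [0, 0, -0.0001], "grip": 0}, {"rot": [0, 0, -2], "slide": [0, 0, -0.0001], "grip": 0}, {"rot": [0, 0, -2], "slide": [0, 0, -0.0001], "grip": 0}, {"rot": [0, 0, -2], "slide": [0, 0, -0.0001], "grip": 0}, {"rot": [0, 0, 0], "slide": [0, 0, 0], "grip": 0}, {"rot": [0, 0, 0], "slide": [0, 0, 0], "grip": 0}, {"rot": [0, 0, 0], "slide": [0, 0, 0], "grip": 0}]}}

```text
time: 20.0
ee_pos: [0.5092, -0.223, 0.1066]
eef_rot: [0.964, 0.266, 0.0, 0.0]
ft_force: [0.9, 0.5, 8.4]
width: 0.0139
grip_force: 24.9
```

```bash
python3 st.py
```

```text
20.0 [ 0.5092 -0.223   0.1066] -59.20232648193944 [0.9641 0.2655 0.0003 0.0005] [-0.3668  0.3587  0.8378  1.823  -0.2983  1.0904 -0.4542] F [0.9118 0.4827 8.4382] M [-0.0479 -0.034   0.0551] 0.013913568899316076 24.941166476346552
```

Emit:
{"name": "arm_command", "arguments": {"steps": [{"rot": [0, 0, -2], "slide": [0, 0, 0], "grip": 0}, {"rot": [0, 0, -2], "slide": [0, 0, 0], "grip": 0}, {"rot": [0, 0, -2], "slide": [0, 0, 0], "grip": 0}, {"rot": [0, 0, -2], "slide": [0, 0, 0], "grip": 0}, {"rot": [0, 0, 0], "slide": [0, 0, 0], "grip": 0}, {"rot": [0, 0, 0], "slide": [0, 0, 0], "grip": 0}, {"rot": [0, 0, 0], "slide": [0, 0, 0], "grip": 0}, {"rot": [0, 0, 0], "slide": [0, 0, 0], "grip": 0}]}}

```text
time: 21.0
ee_pos: [0.509, -0.2231, 0.1065]
eef_rot: [0.98, 0.198, 0.0, 0.0]
ft_force: [0.4, -0.1, 8.5]
width: 0.0135
grip_force: 24.9
```

```bash
python3 st.py
```

```text
21.0 [ 0.509  -0.2231  0.1065] -67.2088593365996 [0.9803 0.1976 0.0002 0.0004] [-0.3881  0.3675  0.8666  1.8239 -0.3128  1.0932 -0.5814] F [ 0.3746 -0.0935  8.4807] M [-0.0854  0.1181  0.0515] 0.013464797449546172 24.94129287544638
```

Height and force stayed constant over the last 8°, so the flange is seated. Relieving the pressure slightly, then opening.

Emit:
{"name": "arm_command", "arguments": {"steps": [{"rot": [0, 0, 0], "slide": [0, 0, 0.0004], "grip": 0}, {"rot": [0, 0, 0], "slide": [0, 0, 0.0004], "grip": 0}, {"rot": [0, 0, 0], "slide": [0, 0, 0], "grip": 0}, {"rot": [0, 0, 0], "slide": [0, 0, 0], "grip": 0.25}, {"rot": [0, 0, 0], "slide": [0, 0, 0], "grip": 0.4}, {"rot": [0, 0, 0], "slide": [0, 0, 0], "grip": 0.6}, {"rot": [0, 0, 0], "slide": [0, 0, 0], "grip": 0.6}, {"rot": [0, 0, 0], "slide": [0, 0, 0], "grip": 0.6}]}}

```text
time: 22.0
ee_pos: [0.5089, -0.2224, 0.1069]
eef_rot: [0.98, 0.198, -0.0, 0.0]
ft_force: [-0.1, -0.1, -0.1]
width: 0.0495
grip_force: 0.0
```

Emit:
{"name": "arm_command", "arguments": {"steps": [{"rot": [0, 0, 0], "slide": [0, 0, 0], "grip": 0.7}, {"rot": [0, 0, 0], "slide": [0, 0, 0.01], "grip": 0.7}, {"rot": [0, 0, 0], "slide": [0, 0, 0.02], "grip": 0.7}, {"rot": [0, 0, 0], "slide": [0, 0, 0.03], "grip": 0.7}, {"rot": [0, 0, 0], "slide": [0, 0, 0.03], "grip": 0.7}, {"rot": [0, 0, 0], "slide": [0, 0.02, 0.02], "grip": 0.7}, {"rot": [0, 0, 0], "slide": [-0.02, 0.06, 0], "grip": 0.7}, {"rot": [0, 0, 0], "slide": [-0.02, 0.06, 0], "grip": 0.7}]}}

```text
time: 23.0
ee_pos: [0.4692, -0.0832, 0.2182]
eef_rot: [0.98, 0.197, 0.001, 0.0]
ft_force: [-0.2, 1.1, -0.1]
width: 0.061
grip_force: 0.0
```

Emit:
{"name": "arm_command", "arguments": {"steps": [{"rot": [0, 0, 0], "slide": [-0.02, 0.06, 0], "grip": 0.7}, {"rot": [0, 0, 0], "slide": [-0.02, 0.06, 0], "grip": 0.7}, {"rot": [0, 0, 0], "slide": [-0.02, 0.05, 0], "grip": 0.7}, {"rot": [0, 0, 0], "slide": [0, 0.05, 0], "grip": 0.7}, {"rot": [0, 0, 0], "slide": [0, 0.03, 0], "grip": 0.7}, {"rot": [0, 0, 0], "slide": [0, 0, 0], "grip": 0.7}, {"rot": [0, 0, 0], "slide": [0, 0, 0], "grip": 0.7}, {"rot": [0, 0, 0], "slide": [0, 0, 0], "grip": 0.7}]}}

```text
time: 24.0
ee_pos: [0.4102, 0.1637, 0.2174]
eef_rot: [0.98, 0.198, 0.0, -0.0]
ft_force: [-0.2, -0.4, 0.5]
width: 0.0609
grip_force: 0.0
```

```bash
python3 st.py; python3 - <<'E'
from h import *
t=eyes.camera("top");s=eyes.camera("side")
k=6;A=np.linspace(0,6.28,60);im2=np.zeros((570,800,3),np.uint8)
for p,(x0,y0,w,h),ox in((s,(235,200,75,95),0),(t,(300,178,58,62),452)):
    im=cv2.resize(p["pixels"][y0:y0+h,x0:x0+w],None,fx=k,fy=k,interpolation=cv2.INTER_CUBIC)
    for z in(.094,.101):
        q=[((proj(p,(.509+.033*np.cos(a),-.2215+.033*np.sin(a),z))-(x0,y0)+.5)*k-.5) for a in A];cv2.polylines(im,[np.round(q).astype(int)],True,(255,0,0),1)
    im2[:im.shape[0],ox:ox+im.shape[1]]=im
cv2.imwrite("pics/i.png",im2[...,::-1])
E
```

```text
24.0 [0.4102 0.1637 0.2174] -67.21459732878102 [ 0.9803  0.1975  0.0003 -0.0002] [-1.0079 -0.1124  0.4953  1.9461  0.0553  1.2942 -1.7034] F [-0.2319 -0.3767  0.4611] M [-0.0685  0.1157 -0.0356] 0.06090618414093405 0.0
```

View pics/i.png

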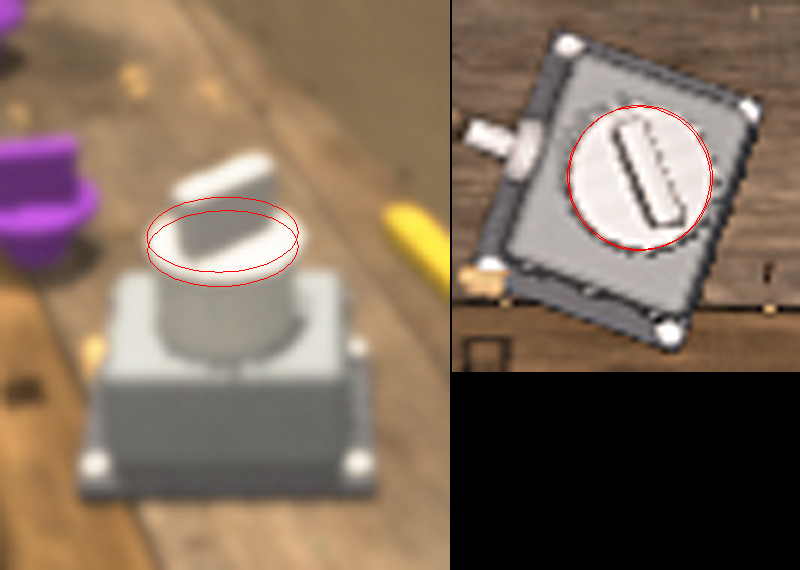

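Picture: the flange sits flat on the neck, (222,240) in the side crop, centred on the predicted outline. The plug is released and the arm is clear.

```bash
python3 -c "
from bench import order;print(order.close_job())"
```

```text
the job is handed in; nothing more can be done
None
```

The plug is screwed home with its flange on the rim and released, the arm is clear and touched none of the other things, and the job is handed in; the hand-in returned no verdict.

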